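Tuck the well cover under the instrument's lapping panel and hold it pressed flat

ROBOT

A 6-joint arm with a two-finger parallel gripper is mounted at the origin on the work surface. World frame = base frame: x ahead of the robot, y to its left, z up, the work surface at z = 0. Lengths are in mm, angles in degrees, forces in N, time in s.
With the tool pointing down it reaches from about 400 to 825 mm from the base axis. Payload 7 kg.
Tool frame: the origin (TCP) lies midway between the tips of the shut fingers; the grasp point (between the pads) lies 19 mm behind it (robot.tcp_to_grasp is the distance from the TCP to the grasp point, in mm); z points along the fingers, y is the line along which they close (so a half turn about z gives the same grasp; the last joint's range is limited). The gripper opens to 85 mm and grips with 20 to 120 N. Pads are 22 mm wide; open, the fingers measure 114 mm over their backs; the gripper's body (76 mm by 85 mm) begins 54 mm behind the grasp point. The pads swing forward as they close: fully open they stand 13 mm farther back than shut.
Start: joints at [-53.222, 20.546, 0.682, 0, -70.136, -16.507], TCP at [233.836, -633.179, 231.302] pointing down, gripper open.
Joint ranges: [-176.03, 176.03], [-82.01, 121.73], [-58.28, 71.71], [-173.87, 95.51], [-174.79, -0.11], [-173.66, 173.66]. Speed limits (degrees/s): [136.94, 136.94, 172.46, 180, 180, 180].

INTERFACE

Orientations are given as [roll, pitch, yaw] about the fixed x, y, z axes, in that order (R = Rz(yaw) Ry(pitch) Rx(roll)).
In Python, from cell import robot gives the robot as it stands.
- The arm moves only by the tool carry_out, never from a script. Its argument "series" is a list of rows, each a list of 7 numbers: the finger opening in m, from 0 to 0.0854, then the shift along the world's x, y, z in m, then the turn, a rotation vector about the world's x, y, z in degrees. A call has 1 to 5 rows; each row is the pose to reach, as a shift and turn from the pose commanded when the call began; what a row does not reach only later rows make up. A row lasts 1/8 s, in which the tool goes at most 62.5 mm and 10.7 degrees, less where a joint would pass 70% of its speed; a pose out of reach is approached as far as the arm can. A call with a gripper value outside its range is refused whole. The fingers move at their own pace and stop on an object; "squeeze" is the grip in N (left out, the last holds). Time passes only in rows, so rows that repeat a pose let the fingers close. It gives the time, the measured TCP pose, the force, the opening and the grip force at its end, in the units of the state.
- robot.sense(): the state, without advancing time (a new reading comes with each control period).
- robot.capture(name): name is "side" or "top"; returns a dict with "color" (384x512x3 uint8, blue, green, red), "K" (3x3 intrinsics, pixels), "dist_coeffs" ([k1, k2, p1, p2, k3] as OpenCV has them; the pictures are not rectified), "rvec" (rotation vector, rad) and "tvec" (3), from world to camera coordinates, as OpenCV has them. Camera axes: x right, y down, z forward; pixel columns grow to the right and rows downward; lengths in mm; the calibration is good to about 2 mm. A picture is of the moment at which its call begins. There is no depth.
- robot.job_done(): hands the job in; it is judged then, once.
Trained networks look in a picture, given as the dict that the camera call returned (one of the last four; its "shot" number tells which), for a name from the list of things; names that differ only in an ending like _2 or _b are one class to them, and where a whole thing is asked for, a point or a joint stands for the part that bears it (a point fixed in the world has none). Each returns a list of dicts, best first, with "score" (0 to 1); they miss things now and then, are a little off and sometimes report something else, mostly with a low value. They report only what shows in the picture. A call takes as long as a camera call. They do not tell look-alikes from the thing itself.
- robot.search_frame(name, picture): "box" ([left, top, width, height] in pixels, round what is visible of it).
- robot.outline_of(name, picture): "mask" (384x512 bool, what is visible of it) and "box" ([left, top, width, height] in pixels, round what is visible of it).
- robot.mark_of(name, picture): "location" ([column, row] in pixels: a listed point, or the origin of a listed thing).
The state is a dict: "time": time; "joint_pos": joint angles; "qd": joint speeds; "tau": joint torques, N m; "tool_pos": TCP position; "tool_rot": TCP orientation; "force": force on the tool from outside, world axes, zero at the start; "torque": the same for the moment, N m; "grip_width": opening from 0.0 (shut) to 1.0 (fully open); "gripper_force": force on a finger pad.
Only numpy, scipy, OpenCV 4.12 (cv2) and the standard library are available. Lean on these libraries where they do the work, as an engineer would, in place of code of your own. Each camera call takes 0.05 s, during which the arm holds its last target. There are 200 camera calls.

TASK

Pick up the blue cover by its orange fin and fit it on the opened instrument: slide its yellow-striped nose edge under the white lapping panel, fully home against the stop, without lifting that panel. Then press the cover down flat on its ledges against the spring strip and finish while still holding it pressed there; do not let go. Leave the other things on the bench where they are.

Things in the scene. Friction and masses are not known exactly. Their poses are not given: they have to be found in the camera images.
- cover: loose blue plate 140 (x) x 110 (y) x 4 mm, 0.13-0.25 kg, flat on the bench left or right of the instrument. Origin: centre of underside; +x to the nose edge (yellow stripe), z up. Orange upright grip fin on top: 50 mm along x, 14 mm thick in y, top 38 mm above the underside, centred at x = -25 mm (nearer the rear), y = 0; grip it across y from above
- cover_nose (a point): middle of the cover's nose edge, at its underside: cover x = +70 mm, z = 0
- cover_grip (a point): point on the cover's fin to grip: cover x = -25 mm, 30 mm above the underside, 8 mm below the fin's top
- instrument: opened bench instrument, fixed, grey box 275 (x) x 136 (y) mm, open well over its front half, front panel with display to -x. Origin: on the bench under the well's middle; +x from front to back. Front panel outer face x = -75 mm, only 56 mm high: the cover can be lowered in set back 30-40 mm (rear overhanging), then slid to +x. Side walls: inner faces y = +-60 mm, tops z = 70 mm
- well_seat (a point): where the cover's origin belongs (up to 2 mm further in +x), the cover's axes along the instrument's: instrument x = 0, y = 0, z = 60 mm, the height of the ledges that carry the cover's two long edges and its nose. 5 mm free on each side in y
- stop (a point): middle of the stop face for the nose edge, at ledge height, hidden under the lapping panel: instrument x = 72 mm, z = 60 mm
- lap_edge (a point): middle of the free (front) edge of the white lapping panel, at its underside when closed: instrument x = 48 mm, z = 70 mm, so 10 mm above the ledges. The nose goes under this edge and 24 mm on to the stop. Fixed to the instrument, does not swing with the panel
- lap (a joint): angle of the white lapping panel (142 x 138 x 3 mm, 0.2 kg, red stripe along its free edge), hinged along y at the instrument's back, x = 192 mm; 0 = closed, lying on the side walls, grows as its free edge lifts (0.05 rad = 7 mm). Held down only by its weight: about 1 N lifts it
- spring_strip (a joint): travel (m) of the brass spring strip, 8 (x) x 80 (y) mm, centred at instrument x = -58 mm: 0 = free, top 6 mm above the ledges; about 0.006 when the cover lies flat over it (can go to 0.009). Pushes up 2.4 N free, 6 N at 0.006, so the cover's rear springs up 6 mm (0.05 rad) if let go; about 10 N down on the fin holds it flat on the rigid ledges
- parts_tray: loose grey divided tray 120 x 100 x 30 mm of small parts, on the bench on the side of the instrument where the cover is not. Origin: centre of underside. Leave alone
- mug: loose white mug, 80 mm across, 90 mm high. Origin: centre of underside. Leave alone
- screwdriver: loose screwdriver lying on the bench. Leave alone
- flux_jar: loose jar, 56 mm across, 70 mm high. Origin: centre of underside. Leave alone
- multimeter: loose yellow hand multimeter 150 x 80 x 35 mm. Origin: centre of underside. Leave alone
Not all that is in view belongs to the job. There is more than one size of the cover; the job needs the middle-sized.

How it is judged:
By the outcome, as a careful person would: the job done as asked, in the order asked, and still so for the second after the job is handed in, while the arm keeps its last pose, push and grip.
It also fails if it takes over 35 s, if anything falls off the work surface, if the arm or the gripper's body presses on something with over 40 N, if the wrist force passes 120 N, or if a joint passes its speed limit or range.

## Working session

There is one attempt and no reset: what is moved stays moved. The work goes in short steps, Python scripts to look and compute and a tool call to move; the robot and the scene stay as the last step left them, time stands still between calls to the robot, and variables do not carry over. Pictures are saved under pics/ and viewed, at most 10 in all, crops included, and the job is handed in when it is done.

Besides the shell and the picture viewer there is one more tool, called after "Emit:" in YAML: its name, and indented under it one key for each argument. carry_out: Moves the arm, as the interface text tells. Its arguments: {"type":"object","properties":{"series":{"type":"array"},"squeeze":{"type":"number"}},"required":["series"]}

```bash
mkdir -p pics; cat > h.py <<'E'
import numpy as np, cv2
from cell import robot
def ray(p,px):
    K=np.array(p["K"],float);d=np.array(p["dist_coeffs"],float)
    R,_=cv2.Rodrigues(np.array(p["rvec"],float));t=np.array(p["tvec"],float).ravel()
    u=cv2.undistortPoints(np.array([[px]],float),K,d).ravel()
    return -R.T@t, R.T@np.array([u[0],u[1],1.])
def at_z(p,px,z):
    c,d=ray(p,px); return c+d*(z-c[2])/d[2]
def proj(p,P):
    return cv2.projectPoints(np.array(P,float).reshape(-1,1,3),np.array(p["rvec"],float),np.array(p["tvec"],float),np.array(p["K"],float),np.array(p["dist_coeffs"],float))[0].reshape(-1,2)
E
python3 - <<'E'
from h import *
im=[]
for n in("top","side"):
    p=robot.capture(n); cv2.imwrite(f"pics/{n}0.png",p["color"])
    print(n,(ray(p,(256,192))[0]).round())
    for k,z in(("cover",0),("cover_nose",0),("cover_grip",30),("instrument",0),("well_seat",60),("lap_edge",70),("stop",60)):
        for r in robot.mark_of(k,p)[:4]:print(k,np.round(r["location"]),round(r["score"],2),at_z(p,r["location"],z).round(1))
    for r in robot.search_frame("cover",p):print("box",np.round(r["box"]),round(r["score"],2))
print(robot.sense())
E
```

```text
top [ 425.    8. 1458.]
cover [348. 258.] 0.79 [ 244.7 -302.7    0. ]
cover [344. 191.] 0.74 [ 483.3 -292.7    0. ]
cover [388. 195.] 0.68 [ 466.9 -450.7    0. ]
cover_nose [343. 173.] 0.71 [ 547.1 -292.6    0. ]
cover_nose [386. 180.] 0.57 [ 517.7 -446.2    0. ]
cover_nose [340. 284.] 0.56 [ 155.8 -271.7    0. ]
cover_grip [352. 248.] 0.96 [ 282.6 -312.4   30. ]
cover_grip [389. 200.] 0.91 [ 446.4 -446.8   30. ]
cover_grip [343. 201.] 0.76 [ 447.6 -284.6   30. ]
instrument [252. 173.] 0.59 [551.1  32.8   0. ]
instrument [341. 190.] 0.28 [ 487.7 -283.9    0. ]
well_seat [251. 173.] 0.67 [545.   34.5  60. ]
lap_edge [253. 158.] 0.55 [595.   27.2  70. ]
stop [254. 154.] 0.97 [609.6  24.4  60. ]
box [322. 226.  53.  62.] 0.97
box [325. 171.  31.  41.] 0.94
box [379. 180.  18.  30.] 0.85
side [  50. 1171. 1238.]
cover [349. 172.] 0.96 [ 238.6 -294.6    0. ]
cover [304. 137.] 0.84 [ 463.2 -438.3    0. ]
cover [291. 157.] 0.71 [ 472.5 -296.2    0. ]
cover_nose [272. 150.] 0.77 [ 556.  -307.2    0. ]
cover_nose [293. 134.] 0.75 [ 511.9 -438.8    0. ]
cover_grip [344. 157.] 0.92 [ 272.9 -337
[... 510 characters left out ...]
3. 129.  26.  12.] 0.79
{'time': 0.9, 'joint_pos': array([-5.32215751e+01,  2.05430545e+01,  6.81374539e-01,  1.42106602e-03,
       -7.01350761e+01, -1.65063481e+01]), 'qd': array([ 0.07600446, -0.06225105,  0.04373185, -0.09528823,  0.00332511,
       -0.03893821]), 'tau': array([-2.26427346e-04, -5.82955742e+01,  2.93664140e+01,  6.94186896e+00,
       -5.32494778e-04,  4.21097047e-05]), 'tool_pos': array([ 233.83480144, -633.18247557,  231.33960896]), 'tool_rot': array([-1.79996510e+02, -3.59795886e-04, -1.59727440e+02]), 'force': array([ 0.91893195, -0.04253746, -0.4905985 ]), 'torque': array([ 0.00427517, -0.05532782,  0.00417987]), 'gripper_force': 0.0, 'grip_width': 1.00168759612132}
```

View pics/top0.png

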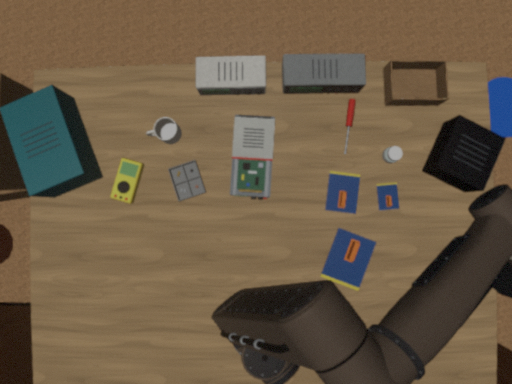

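View pics/side0.png

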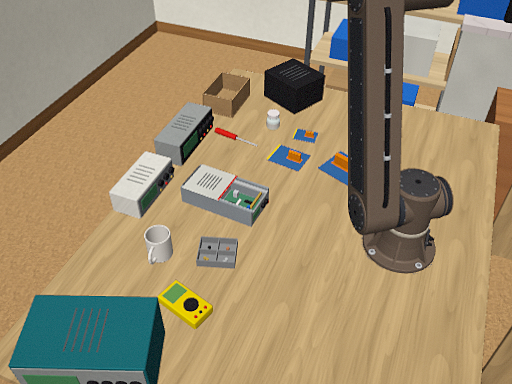

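The top view shows three blue covers: large at (348,258), middle at (343,192) and small at (388,196). The instrument is at (253,157), with its well towards the robot and the red lap stripe near row 157. The middle cover measures about 110x148 mm, so it is the right one. Next I'll measure it more closely.

```bash
cat >> h.py <<'E'
def masks(im):
    h=cv2.cvtColor(im,cv2.COLOR_BGR2HSV).astype(int);H,S,V=h[...,0],h[...,1],h[...,2]
    return dict(blue=(H>100)&(H<125)&(S>130)&(V>50),yel=(H>22)&(H<35)&(S>140)&(V>120),ora=(H>5)&(H<16)&(S>170)&(V>130),red=((H<5)|(H>172))&(S>120)&(V>80))
def win(m,b):
    o=np.zeros_like(m);x,y,w,h=b;o[y:y+h,x:x+w]=m[y:y+h,x:x+w];return o.astype(np.uint8)
E
python3 - <<'E'
from h import *
W=dict(top=((322,165,45,52),(225,145,55,22)),side=((262,140,52,34),(210,165,50,45)))
for n in W:
    p=robot.capture(n);M=masks(p["color"]);a,b=W[n]
    cov=win(M["blue"]|M["yel"]|M["ora"],a)
    def rect(m,z):
        ys,xs=np.nonzero(m);P=np.array([at_z(p,(x,y),z)[:2] for x,y in zip(xs,ys)],np.float32)
        return len(P),P.mean(0).round(1),cv2.minAreaRect(P)
    print(n,"cover",rect(cov,4));
    print("fin",rect(win(M["ora"],a),38 if n=="top" else 20))
    print("yel",rect(win(M["yel"],a),4)); print("red",rect(win(M["red"],b),73))
    for q,k in((a,"c"),):
        pass
    x0,y0,w,h=(215,100,160,125) if n=="top" else (165,115,160,125)
    cv2.imwrite(f"pics/{n}c.png",cv2.resize(p["color"][y0:y0+h,x0:x0+w],None,fx=5,fy=4.8,interpolation=cv2.INTER_CUBIC) if 0 else cv2.resize(p["color"][y0:y0+h-5,x0:x0+w],None,fx=5,fy=5,interpolation=cv2.INTER_CUBIC))
E
```

```text
top cover (741, array([ 481.3, -289.6], dtype=float32), ((482.11199951171875, -288.10125732421875), (99.41737365722656, 131.6853485107422), 81.95328521728516))
fin (45, array([ 454.5, -280.1], dtype=float32), ((453.50445556640625, -278.2377014160156), (13.920888900756836, 48.41496276855469), 88.57266998291016))
yel (16, array([ 545.1, -302.4], dtype=float32), ((545.36572265625, -301.92181396484375), (86.38839721679688, 2.593534231185913), 81.61237335205078))
red (14, array([594.3,  28.2], dtype=float32), ((593.6483154296875, 18.27831268310547), (105.0341567993164, 2.3966422080993652), 85.38900756835938))
side cover (512, array([ 483.9, -284.6], dtype=float32), ((476.35577392578125, -332.4605712890625), (202.65420532226562, 139.46827697753906), 81.60884094238281))
fin (37, array([ 453.2, -280.7], dtype=float32), ((456.42242431640625, -281.9188232421875), (50.317691802978516, 66.32538604736328), 84.09859466552734))
yel (34, array([ 548.4, -296.5], dtype=float32), ((548.4431762695312, -296.7730407714844), (109.53404235839844, 7.213248252868652), 81.68966674804688))
red (47, array([598.1,  33. ], dtype=float32), ((597.9937133789062, 31.535659790039062), (130.3661346435547, 6.045612812042236), 85.6762924194336))
```

View pics/topc.png

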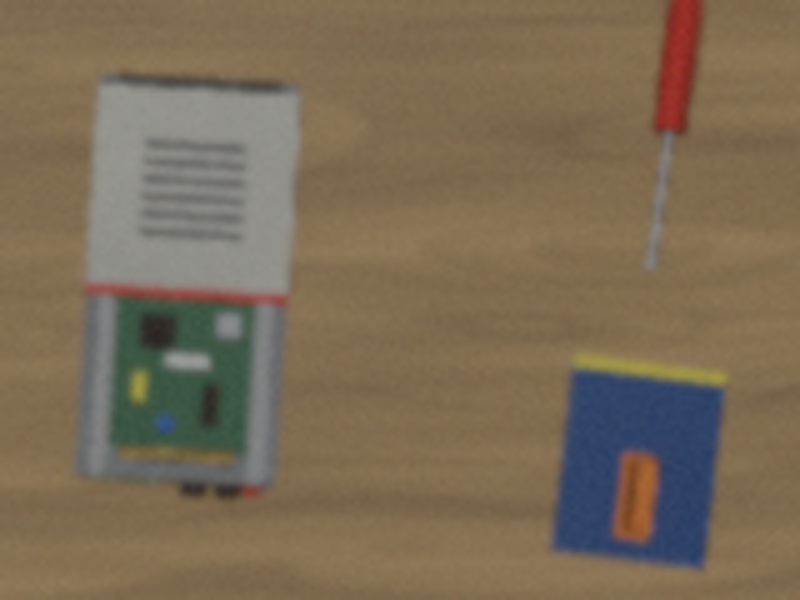

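View pics/sidec.png

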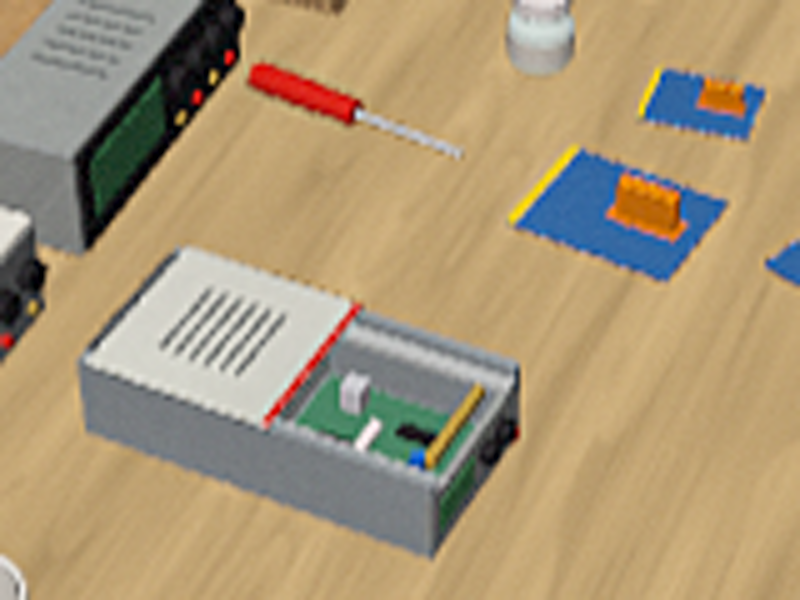

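```bash
cat > fit.py <<'E'
from h import *
from scipy.optimize import least_squares
def fit(obs,x0):
    # obs: list of (pic, pixels, local pts)
    def f(v):
        c,s=np.cos(v[2]),np.sin(v[2]);R=np.array([[c,-s,0],[s,c,0],[0,0,1]])
        return np.concatenate([(proj(p,np.array(L)@R.T+[v[0],v[1],0])-px).ravel() for p,px,L in obs])
    r=least_squares(f,x0,loss="soft_l1",x_scale=[10,10,.1]);return r.x,f(r.x)
E
python3 - <<'E'
from fit import *
t=robot.capture("top");s=robot.capture("side")
T=lambda a:np.array(a)/5-.4+[215,100]
S=lambda a:np.array(a)/5-.4+[165,115]
C=[[70,55,4],[70,-55,4],[-70,55,4],[-70,-55,4]]
ct=(t,T([(575,353),(727,375),(553,550),(704,568)]),C); cs=(s,S([(510,220),(575,146),(668,280),(728,200)]),C)
it=(t,T([(78,473),(270,486),(103,74),(299,86),(86,297),(287,303)]),[[-75,68,70],[-75,-68,70],[200,68,70],[200,-68,70],[48,69,73],[48,-69,73]])
is_=(s,S([(435,555),(88,430),(80,362),(185,248),(268,426),(359,306)]),[[-75,68,0],[200,68,0],[200,68,70],[200,-68,70],[48,69,73],[48,-69,73]])
for o in([ct],[cs],[ct,cs]):
    x,r=fit(o,[480,-290,0]);print("cov",x[:2].round(1),np.degrees(x[2]).round(2),r.round(1))
for o in([it],[is_],[it,is_]):
    x,r=fit(o,[550,30,0]);print("ins",x[:2].round(1),np.degrees(x[2]).round(2),r.round(1))
E
```

```text
cov [ 479.4 -287.9] -8.18 [-0.   0.1  0.1 -0.3 -0.3 -0.1  0.2  0.2]
cov [ 480.7 -287.7] -8.2 [-0.5 -0.  -0.2 -0.2  0.2 -0.   0.6  0.2]
cov [ 479.9 -287.8] -8.18 [-0.  -0.   0.1 -0.4 -0.3 -0.2  0.2  0.1 -0.3  0.  -0.1 -0.2  0.4  0.
  0.8  0.2]
ins [543.3  34.3] -4.41 [-0.7  0.3  1.1  0.2 -0.4 -0.2  0.2 -0.2 -0.3 -0.8  0.3  0.5]
ins [546.  34.] -4.29 [-0.1  0.9 -0.   0.4 -0.3 -0.5 -1.2 -0.4  0.4 -0.   1.3 -0.4]
ins [544.4  34.6] -4.5 [-0.8 -0.   1.  -0.1 -0.4 -0.5  0.2 -0.5 -0.3 -1.1  0.2  0.2  0.2  1.2
  0.3  0.5  0.1 -0.5 -0.7 -0.3  0.7  0.2  1.7 -0.1]
```

Emit:
carry_out:
  series:
    - [0.0854,0.03,0.048,0,0,0,-8]
    - [0.0854,0.06,0.096,0,0,0,-16]
    - [0.0854,0.09,0.142,-0.02,0,0,-24]
    - [0.0854,0.12,0.19,-0.04,0,0,-28.5]
    - [0.0854,0.15,0.237,-0.06,0,0,-28.5]

```text
time: 1.72
tool_pos: [384.7, -394.7, 171.1]
tool_rot: [-180.0, 0.1, 171.7]
force: [0.7, 0.1, -0.0]
grip_width: 0.998
gripper_force: 0.0
```

Emit:
carry_out:
  series:
    - [0.0854,0.03,0.048,-0.02,0,0,0]
    - [0.0854,0.06,0.094,-0.05,0,0,0]
    - [0.0854,0.0715,0.112,-0.08,0,0,0]
    - [0.0854,0.0715,0.112,-0.09,0,0,0]
    - [0.0854,0.0715,0.112,-0.09,0,0,0]

```text
time: 2.35
tool_pos: [454.9, -284.5, 81.0]
tool_rot: [-180.0, -0.1, 171.8]
force: [-0.3, -0.1, 0.1]
grip_width: 0.999
gripper_force: 0.0
```

```bash
python3 - <<'E'
from h import *
s=robot.sense();print(s["time"],s["tool_pos"],s["tool_rot"],s["force"])
p=robot.capture("side")
c=p["color"][115:215,240:373];cv2.imwrite("pics/s1.png",cv2.resize(c,None,fx=5,fy=5,interpolation=cv2.INTER_CUBIC))
E
```

```text
2.35 [ 454.89549723 -284.49002146   81.02764525] [-1.79994484e+02 -7.25567031e-02  1.71779301e+02] [-0.25679938 -0.09124276  0.08896745]
```

View pics/s1.png

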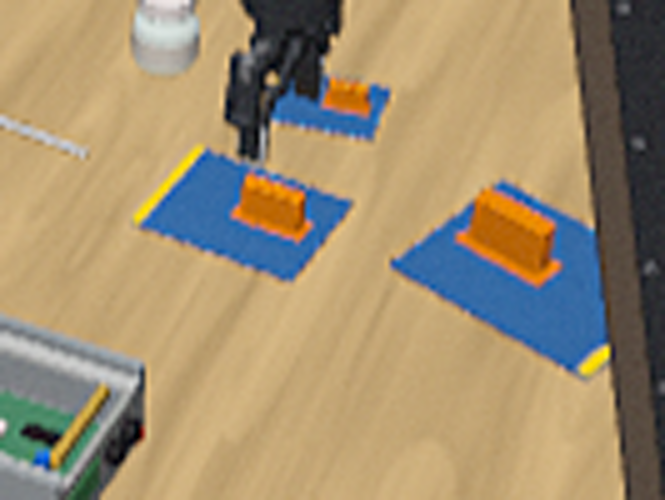

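The open fingers hang above the middle cover's fin, at crop (265,150), so I'm going down to close on it.

Emit:
carry_out:
  series:
    - [0.0854,0,0,-0.04,0,0,0]
    - [0.0854,0,0,-0.07,0,0,0]
    - [0.0854,0,0,-0.07,0,0,0]
    - [0.0,0,0,-0.07,0,0,0]
    - [0.0,0,0,-0.07,0,0,0]
  squeeze: 70

```text
time: 3.02
tool_pos: [456.4, -284.8, 13.0]
tool_rot: [-180.0, 0.2, 171.8]
force: [0.4, -0.5, 0.0]
grip_width: 0.602
gripper_force: 0.0
```

Emit:
carry_out:
  series:
    - [0,0,0,0,0,0,0]
    - [0,0,0,0,0,0,0]
    - [0,0,0,0,0,0,0]
    - [0,0,0,0,0,0,0]

```text
time: 3.52
tool_pos: [455.8, -284.2, 12.1]
tool_rot: [-180.0, 0.1, 171.8]
force: [-1.5, 2.5, 6.3]
grip_width: 0.15
gripper_force: 69.3
```

Emit:
carry_out:
  series:
    - [0,0,0,0.02,0,0,0]
    - [0,0,0,0.06,0,0,0]
    - [0,0,0.02,0.1,0,0,0]
    - [0,0.004,0.06,0.11,0,0,0.5]
    - [0,0.009,0.1,0.11,0,0,1]

```text
time: 4.15
tool_pos: [464.6, -183.2, 122.4]
tool_rot: [180.0, 0.1, 172.7]
force: [0.9, 0.9, -1.9]
grip_width: 0.148
gripper_force: 68.5
```

Emit:
carry_out:
  series:
    - [0,0.004,0.045,0,0,0,0.8]
    - [0,0.008,0.09,0,0,0,1.6]
    - [0,0.012,0.135,0,0,0,2.4]
    - [0,0.016,0.18,0,0,0,2.8]
    - [0,0.019,0.21,0,0,0,2.8]

```text
time: 4.78
tool_pos: [483.0, 27.6, 121.3]
tool_rot: [180.0, -0.0, 175.6]
force: [0.2, -0.4, -1.3]
grip_width: 0.151
gripper_force: 68.6
```

Emit:
carry_out:
  series:
    - [0,0,0.01,0,0,0,0]
    - [0,0,0.013,0,0,0,0]
    - [0,0,0.013,0,0,0,0]
    - [0,0,0.013,0,0,0,0]

```text
time: 5.28
tool_pos: [483.2, 38.0, 121.3]
tool_rot: [-180.0, -0.0, 175.5]
force: [-0.5, -1.6, -2.9]
grip_width: 0.152
gripper_force: 68.6
```

```bash
python3 - <<'E'
from h import *
for n,(x,y,w,h) in dict(top=(205,130,100,80),side=(195,135,100,100)).items():
    p=robot.capture(n); c=p["color"][y:y+h,x:x+w];cv2.imwrite(f"pics/{n}2.png",cv2.resize(c,None,fx=6,fy=6,interpolation=cv2.INTER_CUBIC))
s=robot.sense();print(s["time"],s["tool_pos"],s["tool_rot"],s["force"])
E
```

```text
5.375 [483.24936511  38.12903685 121.28876522] [-1.79995121e+02 -7.02635607e-03  1.75513056e+02] [-0.22389621  0.83252384 -2.51680742]
```

View pics/top2.png

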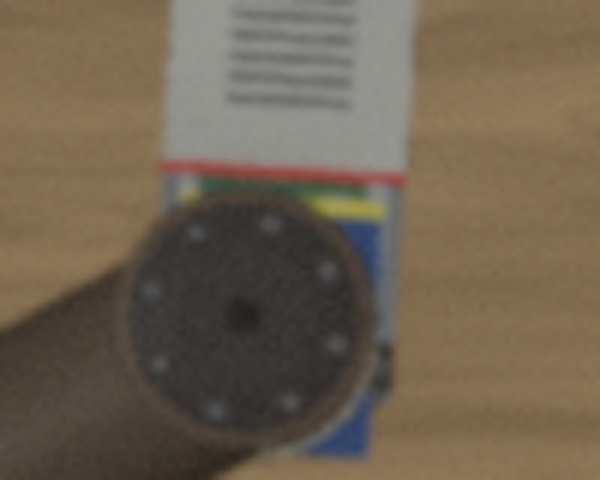

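View pics/side2.png

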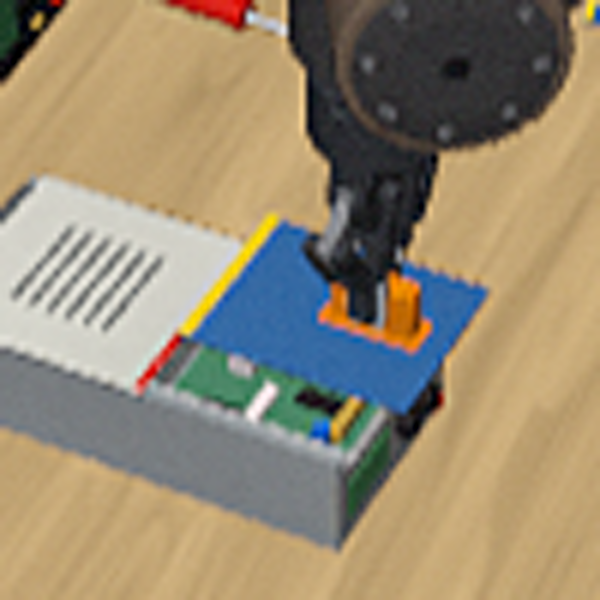

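Side view: the cover is level, with corners at about (182,332), (276,213), (403,414) and (490,290). It hangs over the well with its nose short of the red lap edge in the top view. I'll fit its pose in the hand.

```bash
python3 - <<'E'
from fit import *
t=robot.capture("top");s=robot.capture("side")
T=lambda a:np.array(a)/6-.4+[205,130]
S=lambda a:np.array(a)/6-.4+[195,135]
T0=lambda a:np.array(a)/5-.4+[215,100]
S0=lambda a:np.array(a)/5-.4+[165,115]
Z=113.2
C=np.array([[70,55,Z],[70,-55,Z],[-70,55,Z],[-70,-55,Z]])
ct=(t,T([(183,190),(386,203),(368,458)]),C[[0,1,3]]); cs=(s,S([(182,334),(276,213),(403,414),(490,290)]),C)
it=(t,T0([(78,473),(270,486),(103,74),(299,86),(86,290),(287,300)]),[[-75,68,70],[-75,-68,70],[200,68,70],[200,-68,70],[50.5,69,73],[50.5,-69,73]])
is_=(s,S0([(435,555),(88,430),(80,362),(185,248),(266,423),(356,305)]),[[-75,68,0],[200,68,0],[200,68,70],[200,-68,70],[50.5,69,73],[50.5,-69,73]])
for n,l in(("cov",([ct],[cs],[ct,cs])),("ins",([it],[is_],[it,is_]))):
  for o in l:
    x,r=fit(o,[520,30,0]);print(n,x[:2].round(1),np.degrees(x[2]).round(2),r.round(1))
E
```

```text
cov [507.1  35.4] -4.61 [ 0.2 -0.  -0.2 -0.1  0.   0.1]
cov [507.9  37.3] -5.52 [-0.6 -0.6 -0.4  0.3  0.4 -0.1  0.6  0.3]
cov [507.7  36.3] -5.14 [ 0.1 -0.3 -0.3 -0.  -0.5  0.1 -0.4 -0.7 -0.3  0.2  0.7 -0.3  0.8 -0. ]
ins [543.5  34.6] -4.53 [-0.8  0.2  1.   0.2 -0.3 -0.3  0.2 -0.2 -0.3 -0.2  0.3  0.3]
ins [546.1  33.3] -4.19 [ 0.   0.7 -0.   0.3 -0.3 -0.6 -1.2 -0.5  0.2  0.2  1.2 -0.5]
ins [544.4  34.6] -4.54 [-0.8 -0.1  1.  -0.1 -0.3 -0.5  0.2 -0.5 -0.3 -0.5  0.2  0.1  0.2  1.2
  0.3  0.4  0.1 -0.5 -0.7 -0.3  0.5  0.5  1.7 -0.2]
```

Emit:
carry_out:
  series:
    - [0,0,0.0013,-0.015,0,0,0]
    - [0,0,0.0013,-0.03,0,0,0]
    - [0,0,0.0013,-0.04,0,1,0]
    - [0,0,0.0013,-0.0457,0,1,0]
    - [0,0,0.0013,-0.0457,0,1,0]

```text
time: 6.1
tool_pos: [483.5, 40.0, 75.6]
tool_rot: [-179.9, -1.0, 175.6]
force: [-0.8, -0.3, 1.2]
grip_width: 0.154
gripper_force: 69.1
```

```bash
python3 - <<'E'
from h import *
p=robot.capture("side"); c=p["color"][140:230,190:290];cv2.imwrite(f"pics/side3.png",cv2.resize(c,None,fx=6,fy=6,interpolation=cv2.INTER_CUBIC))
s=robot.sense();print(s["time"],s["tool_pos"],s["tool_rot"],s["force"],s["torque"])
E
```

```text
6.15 [483.52158149  40.02867519  75.88741387] [-179.91276966   -0.98965853  175.57228172] [-1.14850597 -1.1385244   1.43340495] [-0.27155626  0.41870149  0.00073003]
```

View pics/side3.png

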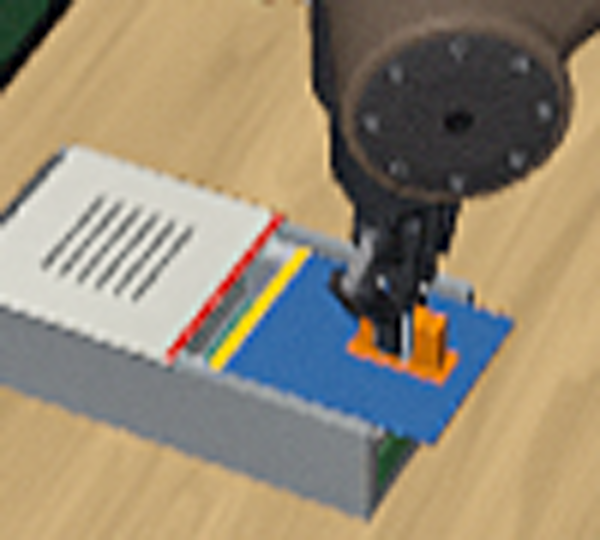

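The cover sits inside the well, nose stripe at crop (260,310) just ahead of the red lap edge, and the rear spring is pushing as expected. Now I'll slide it in.

Emit:
carry_out:
  series:
    - [0,0.006,-0.0005,0,0,0,0]
    - [0,0.012,-0.001,0,0,0,0]
    - [0,0.018,-0.0014,0,0,0,0]
    - [0,0.023,-0.0018,0,0,0,0]
    - [0,0.023,-0.0018,0,0,0,0]

```text
time: 6.78
tool_pos: [507.3, 38.3, 75.7]
tool_rot: [-179.9, -0.9, 175.6]
force: [2.0, -1.3, 0.6]
grip_width: 0.149
gripper_force: 69.0
```

```bash
python3 - <<'E'
from h import *
p=robot.capture("side"); c=p["color"][140:230,190:290];cv2.imwrite(f"pics/side4.png",cv2.resize(c,None,fx=6,fy=6,interpolation=cv2.INTER_CUBIC))
M=masks(p["color"]);m=win(M["red"],(210,165,35,45));ys,xs=np.nonzero(m);print(len(xs),xs.mean(),ys.mean())
s=robot.sense();print(s["time"],s["tool_pos"],s["force"],s["torque"])
E
```

```text
33 227.1818181818182 186.78787878787878
6.825 [507.29276034  38.34878253  75.79051398] [ 2.31409861 -1.09943715  0.93277983] [-0.50862236 -0.47663106  0.07876286]
```

View pics/side4.png

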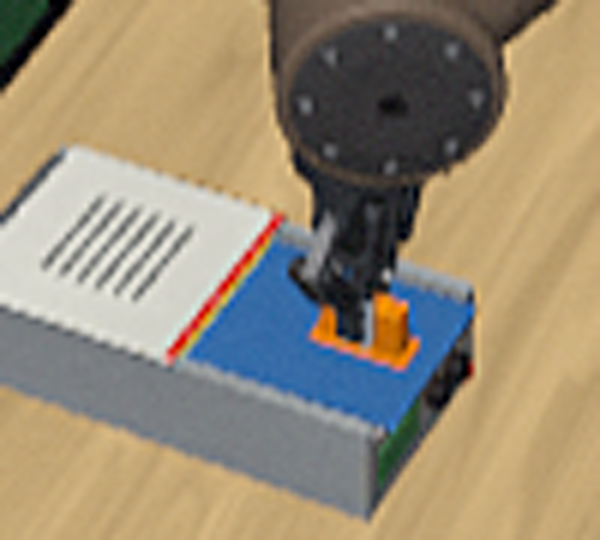

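The nose is going under the lap and the panel hasn't moved. I'll carry on gently to the stop.

Emit:
carry_out:
  series:
    - [0,0.004,-0.0003,0,0,0,0]
    - [0,0.008,-0.0006,0,0,0,0]
    - [0,0.011,-0.0009,0,0,0,0]
    - [0,0.011,-0.0009,0,0,0,0]

```text
time: 7.32
tool_pos: [517.8, 37.4, 75.6]
tool_rot: [-179.9, -1.0, 175.6]
force: [-0.6, -0.9, 0.6]
grip_width: 0.145
gripper_force: 69.1
```

Emit:
carry_out:
  series:
    - [0,0.002,-0.0002,0,0,0,0]
    - [0,0.002,-0.0002,0,0,0,0]
    - [0,0.003,-0.0003,0,0,0,0]

```text
time: 7.7
tool_pos: [520.1, 37.1, 75.6]
tool_rot: [-179.9, -1.0, 175.6]
force: [-1.8, 0.0, 0.1]
grip_width: 0.147
gripper_force: 69.1
```

Emit:
carry_out:
  series:
    - [0,0.001,-0.0001,0,0,0,0]
    - [0,0.001,-0.0001,0,0,0,0]
    - [0,0.002,-0.0002,0,0,0,0]

```text
time: 8.07
tool_pos: [522.2, 36.9, 75.6]
tool_rot: [-179.9, -1.0, 175.6]
force: [-2.3, 0.5, 1.2]
grip_width: 0.15
gripper_force: 69.1
```

Emit:
carry_out:
  series:
    - [0,0.001,-0.0001,0,0,0,0]
    - [0,0.0015,-0.0001,0,0,0,0]
    - [0,0.0015,-0.0001,0,0,0,0]

```text
time: 8.45
tool_pos: [523.2, 36.8, 75.5]
tool_rot: [-179.9, -1.1, 175.6]
force: [-4.3, 1.8, 2.7]
grip_width: 0.148
gripper_force: 69.3
```

Emit:
carry_out:
  series:
    - [0,0.001,-0.0001,0,0,0,0]
    - [0,0.0015,-0.0001,0,0,0,0]
    - [0,0.0015,-0.0001,0,0,0,0]

```text
time: 8.82
tool_pos: [523.2, 36.8, 75.3]
tool_rot: [-179.9, -1.2, 175.5]
force: [-10.8, 4.1, 7.9]
grip_width: 0.143
gripper_force: 70.0
```

```bash
python3 - <<'E'
from h import *
for n in ("side",)*3:
    p=robot.capture(n);s=robot.sense();print(s["time"],s["tool_pos"].round(2),s["force"].round(2),s["torque"].round(2))
M=masks(p["color"]);m=win(M["red"],(210,165,35,45));ys,xs=np.nonzero(m);print(len(xs),xs.mean(),ys.mean())
print([(r["location"],at_z(p,r["location"],90).round(1)) for r in robot.mark_of("cover_grip",p)][:4])
E
```

```text
8.875 [523.18  36.75  75.3 ] [-9.92  4.32  6.67] [ 1.73  3.84 -0.04]
8.925 [523.18  36.76  75.3 ] [-11.04   4.36   7.03] [ 1.69  3.82 -0.04]
8.975 [523.17  36.75  75.29] [-11.69   4.55   6.89] [ 1.75  3.88 -0.01]
48 227.33333333333334 187.41666666666666
[([344.2, 158.4], array([ 260.7, -254.1,   90. ])), ([246.9, 190.4], array([522. ,  37.4,  90. ])), ([307.6, 135.4], array([ 425.2, -335.5,   90. ]))]
```

The stop is reached: x stays at 523.2 with 11 N of push. Next I'll level the cover and press down.

Emit:
carry_out:
  series:
    - [0,0,0,-0.001,0,-0.3,0]
    - [0,0,0,-0.002,0,-0.7,0]
    - [0,0,0,-0.003,0,-1,0]
    - [0,0,0,-0.0035,0,-1,0]

```text
time: 9.52
tool_pos: [522.9, 36.7, 72.1]
tool_rot: [-180.0, -0.2, 175.5]
force: [-14.9, 5.7, 14.7]
grip_width: 0.145
gripper_force: 70.8
```

Emit:
carry_out:
  series:
    - [0,0,0,-0.0005,0,0,0]
    - [0,0,0,-0.001,0,0,0]
    - [0,0,0,-0.001,0,0,0]

```text
time: 9.9
tool_pos: [522.9, 36.7, 72.1]
tool_rot: [-180.0, -0.2, 175.6]
force: [-19.0, 5.6, 21.2]
grip_width: 0.152
gripper_force: 72.3
```

```bash
python3 - <<'E'
from h import *
p=robot.capture("side"); c=p["color"][140:230,190:290];cv2.imwrite(f"pics/side5.png",cv2.resize(c,None,fx=6,fy=6,interpolation=cv2.INTER_CUBIC))
s=robot.sense();print(s["time"],s["tool_pos"],s["tool_rot"],s["force"],s["torque"])
E
```

```text
9.95 [522.95354886  36.6972223   72.0851657 ] [-179.97472595   -0.18654559  175.55793814] [-18.43361151   6.16376513  21.79765688] [ 2.14927859  6.36992316 -0.04827404]
```

View pics/side5.png

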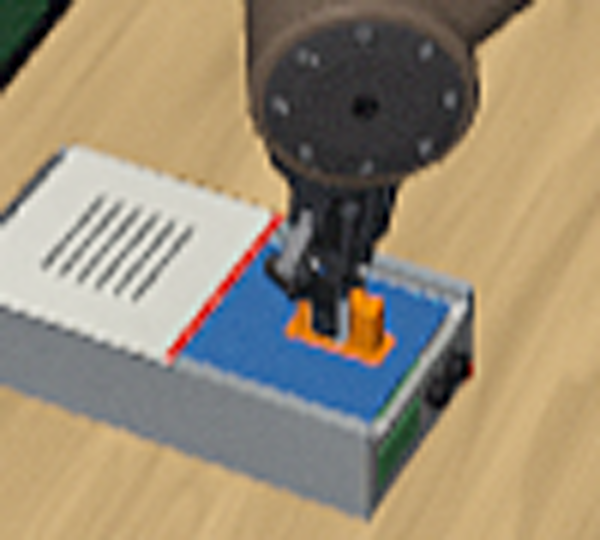

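The nose is hidden under the closed lap and the rear edge is level inside the front panel. The height matches the ledges, with about 22 N pressing down.

```bash
python3 -c "
from cell import robot
print(robot.job_done())"
```

```text
the job is handed in; nothing more can be done
None
```

I slid the middle-sized cover under the lapping panel until its nose met the stop. It is pressed flat on its ledges with about 22 N and still gripped, and I handed the job in at about 10 s. In the side view the panel stayed closed.

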